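# Tighten the compression nut on the tall filter housing

## Task

Two filter housings stand on the bench, a tall slim one and a short wide one. On the tall one, turn the compression nut clockwise by its round knurled collar with the fingers until it is finger-tight, then let go of the collar and give the nut one further quarter turn clockwise, no more, with the wrench that sits on it. The short one is already tight.

Things in the scene. Friction and masses are not known exactly. Their poses are not given: they have to be found in the camera images.
- collar: Round knurled steel collar (34 mm wide, 32 mm high, upright) of the nut on the tall slim housing, which is fixed, left or right, 110 mm square base. Origin: centre of its underside on the nut's axis, 160 mm above the bench. A fixed 8 mm tube stands 18 mm out of its top. One piece with nut and wrench; the wrench's top is 4 mm lower. The short wide housing has a like collar and wrench 60 mm lower.
- wrench: Dark ring wrench captive on the nut, turning with it. Origin: on the axis, at its underside, 146 mm up; x outward along the handle, z up. Ring 50 mm wide; handle bar 18 mm wide, 10 mm thick, to an eye at 148 mm; grip or push at 115 mm, clear below. Finger-tight: it points square over the base plate's right edge (world -y, within 15 deg); a quarter turn on, square to the robot (world -x).
- nut_run (a joint): Angle in rad of the nut's easy run on its thread, growing clockwise from above. It starts between 0.3 and 0.7, takes about 0.25 N m and meets its stop, finger-tight, at 1.2. As small a moment anticlockwise loosens it again. The nut's whole angle is nut_run + nut_pull.
- nut_pull (a joint): Angle in rad of the nut beyond finger-tight, growing clockwise from above: 0 at the start, 1.57 after a quarter turn. Takes about 1.4 N m (12 N on the handle at 115 mm), moves only once nut_run is at its stop, has no stop at the quarter turn (goes on to 2.6) and stays where it is left.
Mind the look-alikes: they are no part of the job. Leave any brown or purple look-alike of the part that bears collar alone.

How it is judged (in metres and radians):
On the way, in this order (a step that is already met when the one before it is completed fails the run):
1. the nut is run finger-tight by the fingers on its collar (value of joint nut_run above 1.12 rad and value of joint nut_pull below 0.3 rad and contact force between the fingers and collar above 0.5 N), for 0.1 s.
2. the wrench has been turned a quarter turn beyond finger-tight by its handle (value of joint nut_pull between 1.31 and 1.83 rad and contact force between the fingers and wrench above 0.5 N), for 0.1 s.
At the end, for the whole second after the job is handed in: The nut is at its finger-tight stop (nut_run above 1.05 rad) and a quarter turn beyond it (nut_pull between 1.31 and 1.83 rad, a quarter turn within 15 degrees), at rest (value of joint nut_run above 1.05 rad and value of joint nut_pull between 1.31 and 1.83 rad and velocity of joint nut_run between -0.05 and 0.05 rad/s and velocity of joint nut_pull between -0.05 and 0.05 rad/s); the robot touches nothing.
It fails at once if the extra turn is made with the fingers on the collar (collar held with the nut more than 0.35 rad beyond finger-tight) (value of joint nut_pull above 0.35 rad and contact force between the fingers and collar above 2 N).
It fails at once if the nut is overtightened, more than 1.95 rad beyond finger-tight (value of joint nut_pull above 1.95 rad).
It also fails if it takes over 45 s, if anything falls off the work surface, if the arm or the gripper's body presses on something with over 40 N, if the wrist force passes 120 N, or if a joint passes its speed limit or range.

## Robot

A 6-joint arm with a two-finger parallel gripper is mounted at the origin on the work surface. World frame = base frame: x ahead of the robot, y to its left, z up, the work surface at z = 0. Lengths are in mm, angles in rad, forces in N, time in s.
With the tool pointing down it reaches from about 275 to 750 mm from the base axis. Payload 10.2 kg.
Tool frame: the origin (TCP) lies at the very end of the fingers, on their centre line; the grasp point (between the pads) lies ctrl.grip_depth behind it (ctrl.grip_depth is the distance from the TCP to the grasp point, in mm); z points along the fingers, y is the direction in which the jaws open and shut (so a half turn about z gives the same grasp; the last joint's range is limited). The gripper opens to 85 mm and grips with 20 to 120 N. Pads are 22 mm wide; open, the fingers measure 114 mm over their backs; the gripper's body (76 mm by 85 mm) begins 54 mm behind the grasp point. The pads swing forward as they close: fully open they stand 13 mm farther back than shut.
Start: joints at [0.962, 0.313, 1.498, -0, 1.331, -0.223], TCP at [197.571, 486.412, 231.294] pointing down, gripper open.
Joint ranges: [-2.94, 2.94], [-0.97, 2.17], [0.19, 2.56], [-1.23, 4.37], [0.02, 3.11], [-2.88, 2.88]. Speed limits (rad/s): [2.39, 2.39, 3.01, 3.14, 3.14, 3.14].

## Interface

Orientations are given as a unit quaternion [w, x, y, z].
In Python, from rig import telemetry, eyes, ctrl, nets gives the robot as it stands. The module is installed in compiled form; this text tells all that it offers.
- The arm moves only by the tool drive_tool, never from a script. Its argument "series" is text: rows parted by semicolons, each of 7 numbers parted by spaces: the shift along the tool's x, y, z normalised to -1 to 1, where 1 is 0.12 m, then the turn, a rotation vector about the tool's x, y, z normalised to -1 to 1, where 1 is 0.5 rad, then the opening, from 0 (shut) to 1 (fully open). In form: tx ty tz wx wy wz hand; .... A call has 1 to 20 rows; each row is the pose to reach, as a shift and turn from the pose measured when the call began, along the tool's axes at that moment; what a row does not reach only later rows make up. A row lasts 1/10 s, in which the tool goes at most 50 mm and 8.59 degrees, less where a joint would pass 70% of its speed; a pose out of reach is approached as far as the arm can. A call with a number of a shift or a turn outside -1 to 1 is refused whole. A call with a gripper value outside its range is refused whole. The fingers move at their own pace and stop on an object; "newtons" is the grip in N (left out, the last holds). Time passes only in rows, so rows that repeat a pose let the fingers close. It gives the time, the measured TCP pose, the force and the opening at its end, in the units of the state.
- telemetry.sense(): the state, without advancing time (a new reading comes with each control period).
- eyes.capture(name): name is "scene" or "top" or "wrist"; returns a dict with "frame" (420x560x3 uint8, red, green, blue), "fx", "fy", "cx", "cy" (pixels), "D" ([k1, k2, p1, p2, k3] as OpenCV has them; the pictures are not rectified), "view" (4x4, takes a point from world to camera coordinates). Camera axes: x right, y up, looking along -z (the intrinsics and any distortion apply to the point x, -y, -z); pixel columns grow to the right and rows downward; lengths in mm; the calibration is good to about 2 mm. A picture is of the moment at which its call begins. There is no depth.
- ctrl.finish_job(): hands the job in, once; it reports no verdict.
Trained networks look in a picture, given as the dict that the camera call returned (one of the last four; its "shot" number tells which), for a name from the list of things; names that differ only in an ending like _2 or _b are one class to them, and where a whole thing is asked for, a point or a joint stands for the part that bears it (a point fixed in the world has none). Each returns a list of dicts, best first, with "confidence" (0 to 1); they miss things now and then, are a little off and sometimes report something else, mostly with a low value. They report only what shows in the picture. A call takes as long as a camera call. They do not tell look-alikes from the thing itself.
- nets.spot_in(name, picture): "rect" ([left, top, right, bottom] in pixels, round what is visible of it).
The state is a dict: "time_s": time; "joints": joint angles; "dq": joint speeds; "tau": joint torques, N m; "eef_pos": TCP position; "ee_rot": TCP orientation; "force": force on the tool from outside, world axes, zero at the start; "wrist_torque": the same for the moment, N m; "grip_width": opening from 0.0 (shut) to 1.0 (fully open).
Only numpy, scipy, OpenCV 4.12 (cv2) and the standard library are available. Lean on these libraries where they do the work, as an engineer would, in place of code of your own. Each camera call takes 0.05 s, during which the arm holds its last target. There are 200 camera calls.

## Working session

There is one attempt and no reset: what is moved stays moved. The work goes in short steps, Python scripts to look and compute and a tool call to move; the robot and the scene stay as the last step left them, time stands still between calls to the robot, and variables do not carry over. Pictures are saved under pics/ and viewed, about 8 in all and at most 12, crops included, and the job is handed in when it is done.

Besides the shell and the picture viewer there is one more tool, called after "Call:" by a JSON object that holds its "fn" and its "kwargs", one argument or row to a line. drive_tool: Moves the arm, as the interface text tells. Scaled input: -1 to 1 covers 0.12 m each way for a shift and 0.5 rad each way for a turn. Its arguments: {"type":"object","properties":{"series":{"type":"string"},"newtons":{"type":"number"}},"required":["series"]}

```bash
mkdir -p pics; cat > h.py <<'E'
import numpy as np, cv2
from rig import telemetry, eyes, ctrl, nets
def K(c): return np.array([[c['fx'],0,c['cx']],[0,c['fy'],c['cy']],[0,0,1.]])
def proj(c,P):
    P=np.atleast_2d(P).astype(float); V=np.array(c['view']); q=P@V[:3,:3].T+V[:3,3]
    q=q*[1,-1,-1]
    return cv2.projectPoints(q.reshape(-1,1,3),np.zeros(3),np.zeros(3),K(c),np.array(c['D'],float))[0].reshape(-1,2)
def onplane(c,uv,z):
    n=cv2.undistortPoints(np.array(uv,float).reshape(-1,1,2),K(c),np.array(c['D'],float)).reshape(-1,2)
    V=np.array(c['view']);R=V[:3,:3];o=-R.T@V[:3,3]
    d=np.c_[n[:,0],-n[:,1],-np.ones(len(n))]@R
    return o+d*((z-o[2])/d[:,2])[:,None]
def save(c,name,crop=None,scale=1):
    im=c['frame'][:,:,::-1]
    if crop: im=im[crop[1]:crop[3],crop[0]:crop[2]]
    cv2.imwrite('pics/'+name,cv2.resize(im,None,fx=scale,fy=scale,interpolation=cv2.INTER_CUBIC))
E
python3 - <<'E'
from h import *
print(telemetry.sense()); print(ctrl.grip_depth)
ims=[]
for n in ('top','scene'):
    c=eyes.capture(n); ims.append(c['frame'])
    for k in ('collar','wrench'):
        for r in nets.spot_in(k,c): print(n,k,np.round(r['rect']),round(r['confidence'],2))
    V=np.array(c['view']);print(-V[:3,:3].T@V[:3,3])
im=np.vstack(ims)[:,:,::-1]
cv2.imwrite('pics/a.png',ims[0][:,:,::-1]);cv2.imwrite('pics/b.png',ims[1][:,:,::-1])
E
```

```text
{'time_s': 0.0, 'joints': array([ 9.61618965e-01,  3.13473730e-01,  1.49844083e+00, -1.63533929e-05,
        1.33101168e+00, -2.23382236e-01]), 'dq': array([ 3.72130433e-05, -4.84714978e-04, -1.77250996e-04,  1.07043252e-03,
        4.81765975e-04,  5.31324451e-04]), 'tau': array([ 8.42413465e-04, -4.12266541e+01, -2.59740239e+01, -1.33097215e-04,
        4.15167669e-03,  6.75938665e-07]), 'eef_pos': array([197.4084011 , 486.18967545, 230.72152926]), 'ee_rot': array([-2.62361431e-04,  1.91701563e-01,  9.81453038e-01, -6.13059254e-04]), 'force': array([-0.27370724,  0.11836779, -0.04377547]), 'wrist_torque': array([ 0.01207577,  0.01266222, -0.03598351]), 'grip_width': 1.0008430211078143}
18.700000000000003
top collar [421. 298. 445. 317.] 0.74
top collar [110. 276. 134. 293.] 0.71
top collar [364. 117. 384. 137.] 0.61
top wrench [360.  82. 430. 145.] 0.85
top wrench [121. 210. 157. 300.] 0.76
top wrench [419. 245. 480. 320.] 0.62
[ 233.18032568   48.19796534 1023.6473113 ]
scene collar [289. 250. 309. 276.] 0.88
scene collar [100. 216. 119. 242.] 0.76
scene collar [282. 116. 287. 130.] 0.6
scene wrench [285. 271. 322. 341.] 0.9
scene wrench [ 98. 234. 128. 295.] 0.73
scene wrench [277. 131. 330. 155.] 0.64
[ 887.05484013 -819.33583609  802.3135213 ]
```

View pics/a.png

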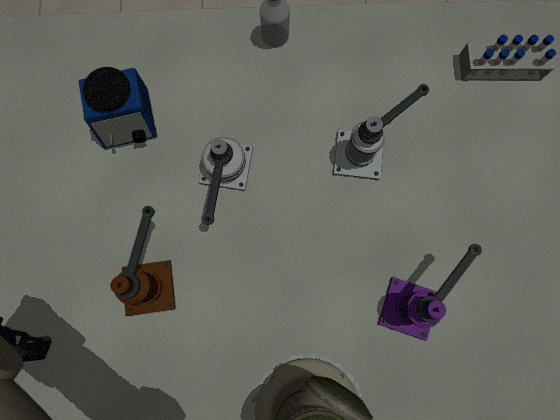

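View pics/b.png

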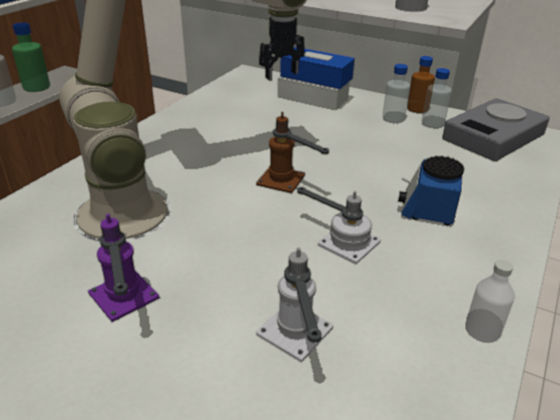

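Candidates for the collar in the top view are brown tall (125,285), purple tall (432,308), white short (221,150) and white tall (371,128). The target is the white tall one, at scene (298,260). I'll check it close up.

```bash
python3 - <<'E'
from h import *
c=eyes.capture('top'); s=eyes.capture('scene')
a=c['frame'][75:190,320:440]; b=s['frame'][235:360,245:345]
A=cv2.resize(a,(480,460),interpolation=cv2.INTER_CUBIC);B=cv2.resize(b,(320,400),interpolation=cv2.INTER_CUBIC)
o=np.zeros((460,800,3),np.uint8);o[:,:480]=A;o[:400,480:]=B
cv2.imwrite('pics/c.png',o[:,:,::-1])
# collar from net: fit position of cylinder bbox in both views
from scipy.optimize import least_squares
th=np.linspace(0,2*np.pi,24)
cyl=np.r_[np.c_[17*np.cos(th),17*np.sin(th),th*0],np.c_[17*np.cos(th),17*np.sin(th),th*0+32]]
def bb(c,p):
    q=proj(c,cyl+[p[0],p[1],160]);return np.r_[q.min(0),q.max(0)]
obs=[(c,np.array([364,117,384,137.])),(s,np.array([289,250,309,276.]))]
r=least_squares(lambda p:np.concatenate([bb(k,p)-o for k,o in obs]),[450,-60]);print(r.x,r.fun.round(1))
print('eye',onplane(c,[[423.5,90]],156),onplane(s,[[314.5,334.5]],156), 'tubetop',onplane(c,[[374,123.5]],210))
E
```

```text
[ 572.04774798 -146.93575595] [-1.5 -2.6 -1.4 -0.5 -1.7  0.6 -2.   0.8]
eye [[ 655.31931742 -264.69348412  156.        ]] [[ 663.86848946 -265.79629239  156.        ]] tubetop [[ 562.5676441 -142.6127756  210.       ]]
```

View pics/c.png

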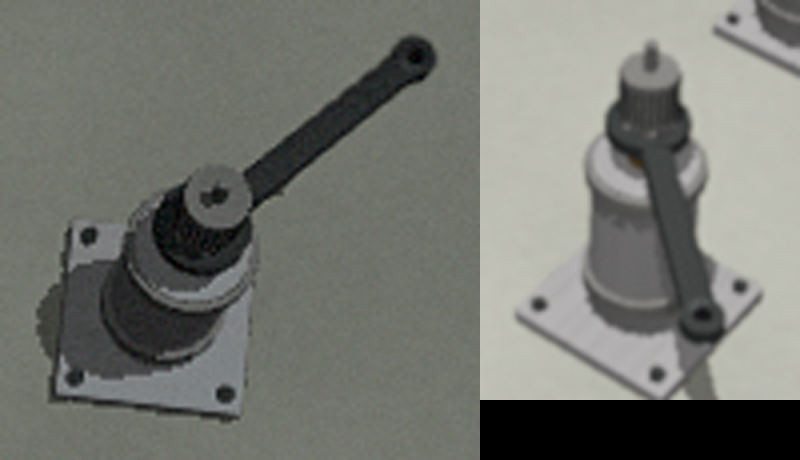

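```bash
python3 - <<'E'
from h import *
c=eyes.capture('top'); s=eyes.capture('scene')
for n,a,b,z in [('collartop',[374.2,124.3],[298.4,260],192),('tubetop',[373.5,123.3],[298.4,248.5],210),('eye',[423.3,89],[314.4,334.4],156)]:
    print(n,onplane(c,[a],z).round(1),onplane(s,[b],z).round(1))
pl=np.array([[88,235],[75,377],[225,393]])/4+[320,75]
print(onplane(c,pl,8).round(1), onplane(c,[[423.3,89]],170))
E
```

```text
collartop [[ 568.2 -147.1  192. ]] [[ 577.7 -154.2  192. ]]
tubetop [[ 563.  -141.7  210. ]] [[ 572.8 -145.9  210. ]]
eye [[ 657.6 -264.5  156. ]] [[ 663.6 -265.7  156. ]]
[[ 621.  -111.6    8. ]
 [ 533.4  -98.4    8. ]
 [ 520.6 -185.6    8. ]] [[ 650.7382008  -259.46127628  170.        ]]
```

The axis is at about (570,-148), and the handle points at about -52°. I'll transit at z≈255.

Call:
{"fn": "drive_tool", "kwargs": {
  "series": "-0.5 -0.38 -0.2 0 0 0 1; -0.97 -0.75 -0.2 0 0 0 1; -0.97 -0.75 -0.2 0 0 0 1; -0.97 -0.75 -0.2 0 0 0 1",
  "newtons": 35
}}

```text
time_s: 0.9
eef_pos: [274.0, 355.9, 256.0]
ee_rot: [0.001, 0.194, 0.981, 0.0]
force: [0.0, 1.6, 0.1]
grip_width: 1.0
```

Call:
{"fn": "drive_tool", "kwargs": {
  "series": "-0.97 -0.75 0 0 0 0 1; -0.97 -0.75 0 0 0 0 1; -0.97 -0.75 0 0 0 0 1; -0.97 -0.75 0 0 0 0 1"
}}

```text
time_s: 1.3
eef_pos: [349.5, 224.9, 256.2]
ee_rot: [0.001, 0.198, 0.98, -0.0]
force: [-0.7, 0.5, -0.4]
grip_width: 1.001
```

Call:
{"fn": "drive_tool", "kwargs": {
  "series": "-0.97 -0.75 0 0 0 0 1; -0.97 -0.75 0 0 0 0 1; -0.97 -0.75 0 0 0 0 1; -0.97 -0.75 0 0 0 0 1"
}}

```text
time_s: 1.7
eef_pos: [423.9, 93.7, 256.2]
ee_rot: [0.001, 0.2, 0.98, -0.001]
force: [-0.1, 1.2, -0.0]
grip_width: 1.001
```

Call:
{"fn": "drive_tool", "kwargs": {
  "series": "-0.97 -0.75 0 0 0 0 1; -0.97 -0.75 0 0 0 0 1; -0.97 -0.75 0 0 0 0 1; -0.97 -0.75 0 0 0 0 1"
}}

```text
time_s: 2.1
eef_pos: [497.4, -37.4, 255.8]
ee_rot: [0.001, 0.202, 0.979, -0.001]
force: [-0.7, 1.4, -0.1]
grip_width: 0.998
```

```bash
python3 - <<'E'
from h import *
w=eyes.capture('wrist'); save(w,'d.png')
V=np.array(w['view']);print(-V[:3,:3].T@V[:3,3], -V[2,:3])
print(telemetry.sense()['eef_pos'], telemetry.sense()['joints'].round(2))
for k in ('collar','wrench'): print(k,[(np.round(r['rect']),round(r['confidence'],2)) for r in nets.spot_in(k,w)])
print(proj(w,[[570,-148,192],[570,-148,210],[660,-265,156]]))
E
```

```text
[433.53412277  -9.24269493 397.58898237] [ 0.25452238 -0.11103874 -0.96067099]
[496.38713284 -35.2594034  255.9086756 ] [-0.31  0.23  1.54 -0.    1.37 -1.47]
collar [(array([159., 326., 205., 384.]), 0.66)]
wrench [(array([160., 312., 218., 358.]), 0.64)]
[[171.30598779 369.6998452 ]
 [164.34843908 388.09542181]
 [122.34882611 447.29174905]]
```

View pics/d.png

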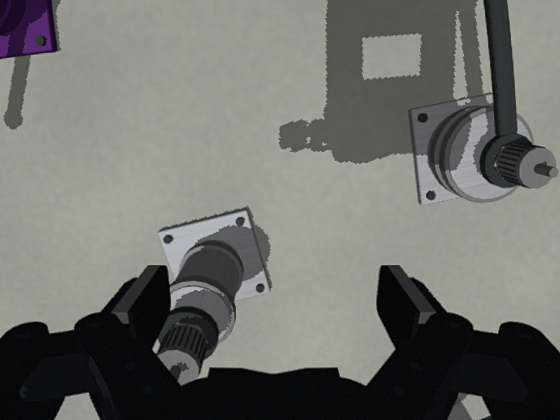

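```bash
python3 - <<'E'
from h import *
w=eyes.capture('wrist')
print(onplane(w,[[180,364]],192),onplane(w,[[183,373]],210))
h=np.array([[168,239],[240,221],[260,288]]);p=onplane(w,h,8);print(p,(p[0]+p[2])/2)
s=telemetry.sense();print(s['eef_pos'],s['ee_rot'])
save(w,'e.png',(130,190,290,410),3)
E
```

```text
[[ 566.6586866  -135.43421985  192.        ]] [[ 562.1204076  -125.76225117  210.        ]]
[[ 521.12279518 -179.40427353    8.        ]
 [ 534.10685225  -91.16869596    8.        ]
 [ 622.68315386 -104.70801419    8.        ]] [ 571.90297452 -142.05614386    8.        ]
[495.34559168 -32.985357   256.66393836] [ 1.21793083e-03  1.99178835e-01  9.79962340e-01 -3.46542470e-04]
```

View pics/e.png

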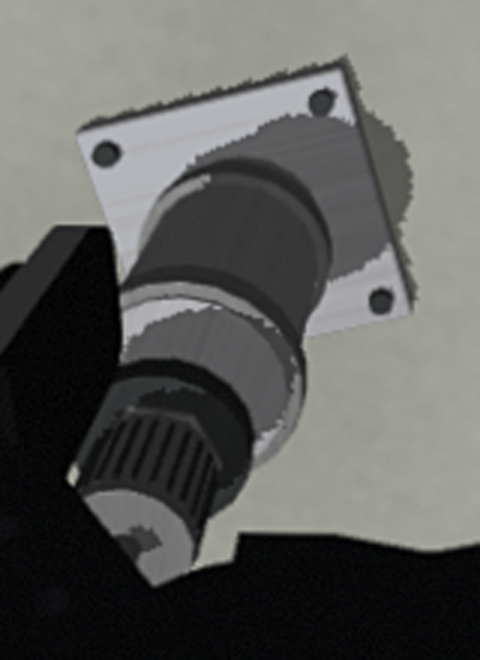

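Call:
{"fn": "drive_tool", "kwargs": {
  "series": "-0.47 -0.31 0 0 0 0 1; -0.94 -0.62 0.1 0 0 0 1; -0.94 -0.62 0.15 0 0 0 1; -0.94 -0.62 0.15 0 0 0 1; -0.94 -0.62 0.15 0 0 0 1; -0.94 -0.62 0.15 0 0 0 1"
}}

```text
time_s: 2.9
eef_pos: [570.1, -143.7, 239.8]
ee_rot: [0.002, 0.198, 0.98, -0.0]
force: [-0.2, 0.4, 0.4]
grip_width: 0.999
```

```bash
python3 - <<'E'
from h import *
w=eyes.capture('wrist');save(w,'f.png')
s=telemetry.sense();print(s['eef_pos'],s['ee_rot'],s['joints'].round(2))
print(proj(w,[[570,-146,192],[570,-146,210],[570,-146,160],s['eef_pos']]))
E
```

```text
[ 570.08657831 -143.83409795  239.8856339 ] [ 1.78083167e-03  1.98174935e-01  9.80164973e-01 -3.85629870e-04] [-0.45  0.45  1.29  0.    1.41 -1.62]
[[268.81396317 234.91983827]
 [268.39479554 247.02927813]
 [269.40740449 217.81224543]
 [272.10452758 271.41287751]]
```

View pics/f.png

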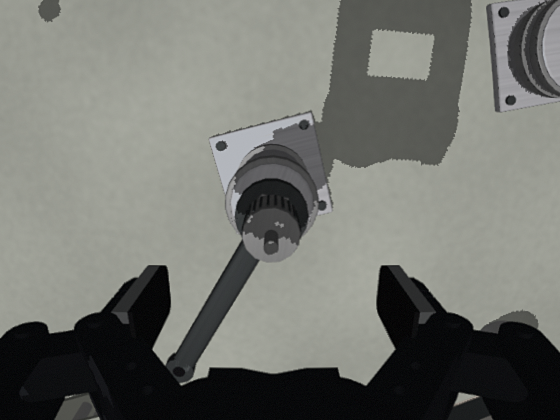

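Call:
{"fn": "drive_tool", "kwargs": {
  "series": "0 -0.01 0.2 0 0 0 1; 0 -0.01 0.4 0 0 0 1; 0 -0.01 0.55 0 0 0 1; 0 -0.01 0.64 0 0 0 1; 0 -0.01 0.64 0 0 0 1; 0 -0.01 0.64 0 0 0 0; 0 -0.01 0.64 0 0 0 0; 0 -0.01 0.64 0 0 0 0; 0 -0.01 0.64 0 0 0 0; 0 -0.01 0.64 0 0 0 0; 0 -0.01 0.64 0 0 0 0; 0 -0.01 0.64 0 0 0 0",
  "newtons": 35
}}

```text
time_s: 4.15
eef_pos: [570.1, -145.3, 163.9]
ee_rot: [0.002, 0.198, 0.98, -0.001]
force: [-0.8, 0.4, 6.2]
grip_width: 0.389
```

```bash
python3 - <<'E'
from h import *
s=telemetry.sense()
for k in ('time_s','eef_pos','ee_rot','joints','force','wrist_torque','grip_width'): print(k,np.round(s[k],3))
E
```

```text
time_s 4.15
eef_pos [ 570.098 -145.286  163.867]
ee_rot [ 0.002  0.198  0.98  -0.001]
joints [-0.449  0.505  1.397 -0.     1.234 -1.62 ]
force [-0.835  0.388  6.183]
wrist_torque [-0.022  0.206 -0.034]
grip_width 0.389
```

Call:
{"fn": "drive_tool", "kwargs": {
  "series": "0 0 0 0 0 0.12 0; 0 0 0 0 0 0.25 0; 0 0 0 0 0 0.38 0; 0 0 0 0 0 0.5 0; 0 0 0 0 0 0.62 0; 0 0 0 0 0 0.75 0; 0 0 0 0 0 0.88 0; 0 0 0 0 0 1 0; 0 0 0 0 0 1 0"
}}

```text
time_s: 5.05
eef_pos: [570.1, -145.1, 163.9]
ee_rot: [0.002, 0.435, 0.901, 0.0]
force: [-0.3, 2.0, 2.5]
grip_width: 0.388
```

```bash
python3 - <<'E'
from h import *
s=telemetry.sense()
for k in ('time_s','eef_pos','ee_rot','joints','force','wrist_torque','grip_width'): print(k,np.round(s[k],3))
c=eyes.capture('top');save(c,'g.png',(300,60,440,200),4)
E
```

```text
time_s 5.05
eef_pos [ 570.143 -145.084  163.907]
ee_rot [0.002 0.435 0.901 0.   ]
joints [-0.448  0.505  1.397  0.     1.234 -1.12 ]
force [-0.317  1.973  2.531]
wrist_torque [ 0.169  0.057 -0.21 ]
grip_width 0.388
```

View pics/g.png

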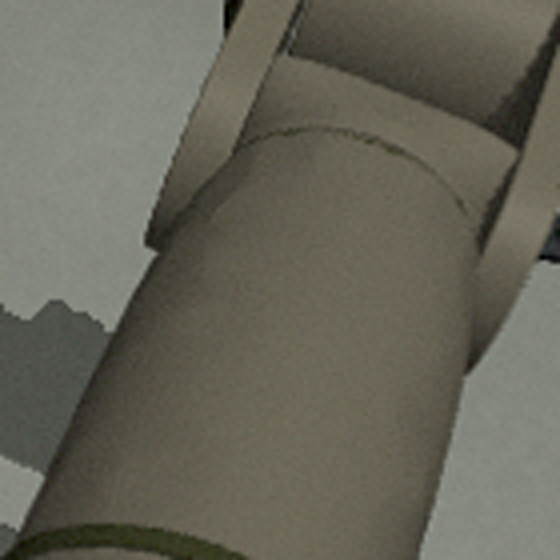

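Call:
{"fn": "drive_tool", "kwargs": {
  "series": "0 0 0 0 0 0.12 0; 0 0 0 0 0 0.25 0; 0 0 0 0 0 0.38 0; 0 0 0 0 0 0.5 0; 0 0 0 0 0 0.56 0; 0 0 0 0 0 0.62 0; 0 0 0 0 0 0.62 0; 0 0 0 0 0 0.62 0"
}}

```text
time_s: 5.9
eef_pos: [570.3, -145.0, 163.9]
ee_rot: [0.002, 0.568, 0.823, 0.001]
force: [0.8, 1.9, 1.2]
grip_width: 0.385
```

```bash
python3 - <<'E'
from h import *
s=telemetry.sense()
for k in ('time_s','eef_pos','joints','force','wrist_torque','grip_width'): print(k,np.round(s[k],3))
w=eyes.capture('wrist');save(w,'h.png')
E
```

```text
time_s 5.9
eef_pos [ 570.255 -144.998  163.935]
joints [-4.480e-01  5.050e-01  1.397e+00  1.000e-03  1.234e+00 -8.120e-01]
force [0.766 1.919 1.212]
wrist_torque [ 0.238 -0.156  0.086]
grip_width 0.385
```

View pics/h.png

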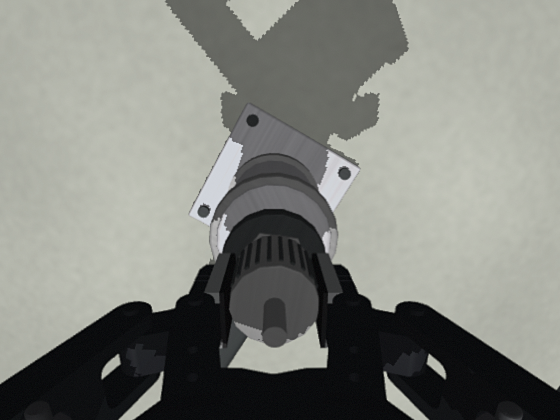

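Call:
{"fn": "drive_tool", "kwargs": {
  "series": "0 0 0 0 0 0.06 0; 0 0 0 0 0 0.12 0; 0 0 0 0 0 0.18 0; 0 0 0 0 0 0.2 0"
}}

```text
time_s: 6.35
eef_pos: [570.2, -144.4, 163.9]
ee_rot: [0.002, 0.608, 0.794, 0.001]
force: [0.8, 5.8, 1.8]
grip_width: 0.384
```

```bash
cat > st.py <<'E'
from h import *
s=telemetry.sense()
for k in ('time_s','eef_pos','ee_rot','joints','force','wrist_torque','grip_width'): print(k,np.round(s[k],3))
E
python3 st.py
```

```text
time_s 6.35
eef_pos [ 570.181 -144.357  163.871]
ee_rot [0.002 0.608 0.794 0.001]
joints [-0.448  0.505  1.398  0.002  1.235 -0.711]
force [0.815 5.819 1.751]
wrist_torque [ 0.858 -0.169  0.879]
grip_width 0.384
```

Call:
{"fn": "drive_tool", "kwargs": {
  "series": "0 0 0 0 0 0.04 0; 0 0 0 0 0 0.08 0; 0 0 0 0 0 0.08 0; 0 0 0 0 0 0.08 0"
}}

```text
time_s: 6.75
eef_pos: [570.1, -143.6, 163.9]
ee_rot: [0.001, 0.624, 0.781, 0.002]
force: [0.2, 7.3, 2.6]
grip_width: 0.388
```

```bash
python3 st.py; python3 - <<'E'
from h import *
s=eyes.capture('scene');save(s,'i.png',(240,220,350,360),4)
E
```

```text
time_s 6.75
eef_pos [ 570.093 -143.588  163.862]
ee_rot [0.001 0.624 0.781 0.002]
joints [-0.447  0.505  1.398  0.003  1.236 -0.67 ]
force [0.233 7.292 2.55 ]
wrist_torque [1.187 0.008 0.365]
grip_width 0.388
```

View pics/i.png

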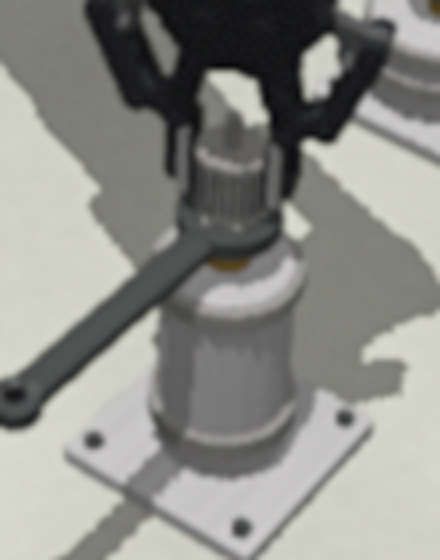

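Call:
{"fn": "drive_tool", "kwargs": {
  "series": "0 0 0 0 0 0 1; 0 0 0 0 0 0 1; 0 0 0 0 0 0 1; 0 0 0 0 0 0 1; 0 0 0 0 0 0 1; 0 0 -0.3 0 0 0 1; 0 0 -0.7 0 0 0 1; 0 0 -0.7 0 0 0 1; 0 0 -0.7 0 0 0 1"
}}

```text
time_s: 7.7
eef_pos: [569.9, -143.8, 248.6]
ee_rot: [0.002, 0.624, 0.781, 0.002]
force: [-0.2, -0.3, -0.4]
grip_width: 1.0
```

```bash
python3 st.py; python3 - <<'E'
from h import *
s=eyes.capture('scene')
p=onplane(s,[[243.8,318.3]],156)[0];print(p,np.degrees(np.arctan2(p[1]+145,p[0]-570)))
w=eyes.capture('wrist');save(w,'j.png')
for a in (-92,-98,-104): print(a,proj(w,[[570+148*np.cos(np.radians(a)),-145+148*np.sin(np.radians(a)),156]]))
E
```

```text
time_s 7.7
eef_pos [ 569.933 -143.81   248.555]
ee_rot [0.002 0.624 0.781 0.002]
joints [-0.447  0.439  1.273  0.003  1.424 -0.67 ]
force [-0.153 -0.304 -0.386]
wrist_torque [-0.043  0.039  0.009]
grip_width 1.0
[ 548.50253791 -290.77807244  156.        ] -98.38877922708572
-92 [[226.50133721 381.84938828]]
-98 [[208.19047651 377.07356197]]
-104 [[190.30889327 370.6832665 ]]
```

View pics/j.png

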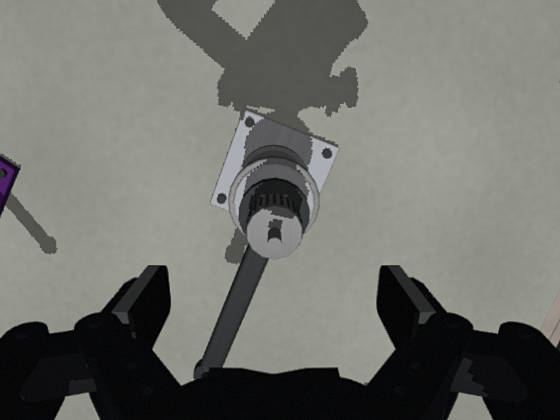

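Finger-tight is confirmed: the handle points at -98.4°, square over the plate's right edge. Next I'll straddle the handle at 115 mm with the jaws half open and sweep it round.

Call:
{"fn": "drive_tool", "kwargs": {
  "series": "-0.4 -0.17 0 0 0 0.3 0.5; -0.8 -0.33 0 0 0 0.6 0.5; -0.9 -0.35 0 0 0 0.74 0.5; -0.9 -0.35 0 0 0 0.74 0.5; -0.9 -0.35 0 0 0 0.74 0.5; -0.9 -0.35 0 0 0 0.74 0.5"
}}

```text
time_s: 8.4
eef_pos: [552.3, -256.9, 245.9]
ee_rot: [-0.0, 0.757, 0.654, 0.001]
force: [0.7, -0.2, 0.0]
grip_width: 0.5
```

```bash
python3 st.py; python3 - <<'E'
from h import *
w=eyes.capture('wrist');save(w,'k.png')
print(proj(w,[[553.2,-258.8,156],[570,-145,192]]))
E
```

```text
time_s 8.4
eef_pos [ 552.332 -256.86   245.943]
ee_rot [-0.     0.757  0.654  0.001]
joints [-0.629  0.494  1.198  0.003  1.45  -0.484]
force [ 0.744 -0.217  0.021]
wrist_torque [ 0.034  0.018 -0.01 ]
grip_width 0.5
[[274.04928727 216.26217418]
 [274.5622966   22.11233662]]
```

View pics/k.png

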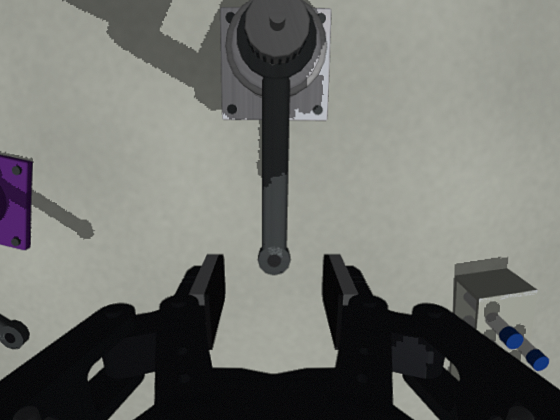

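Call:
{"fn": "drive_tool", "kwargs": {
  "series": "0 0 0.3 0 0 0 0.5; 0 0 0.6 0 0 0 0.5; 0 0 0.85 0 0 0 0.5; 0 0 0.98 0 0 0 0.5; 0 0 0.98 0 0 0 0.5; 0 0 0.98 0 0 0 0.5"
}}

```text
time_s: 9.05
eef_pos: [553.1, -256.2, 129.4]
ee_rot: [0.0, 0.756, 0.654, 0.002]
force: [-0.3, 0.1, 1.0]
grip_width: 0.5
```

```bash
python3 st.py; python3 - <<'E'
from h import *
from scipy.spatial.transform import Rotation as R
# plan: 4 calls; each turn d about axis C at radius vector; in tool frame (tool z down, CW=+)
s=telemetry.sense();q=np.array(s['ee_rot']);Rw=R.from_quat(q[[1,2,3,0]]).as_matrix()
C=np.array([570,-145,0]);r=Rw.T@((C-s['eef_pos'])*[1,1,0]);print('axis in tool',r)
for d in (.1,.2,.3,.4,.45,.5):
    Rz=R.from_rotvec([0,0,d]).as_matrix()
    print(d,((r-Rz@r)/120).round(3),d/.5)
E
```

```text
time_s 9.05
eef_pos [ 553.055 -256.175  129.415]
ee_rot [0.    0.756 0.654 0.002]
joints [-0.627  0.586  1.362  0.003  1.193 -0.484]
force [-0.349  0.125  0.955]
wrist_torque [ 0.03  -0.013  0.01 ]
grip_width 0.5
axis in tool [112.4564705    0.78450611   0.23878908]
0.1 [ 0.005 -0.094  0.   ] 0.2
0.2 [ 0.02  -0.186  0.   ] 0.4
0.3 [ 0.044 -0.277  0.   ] 0.6
0.4 [ 0.077 -0.364  0.   ] 0.8
0.45 [ 0.096 -0.407  0.   ] 0.9
0.5 [ 0.118 -0.448  0.   ] 1.0
```

Call:
{"fn": "drive_tool", "kwargs": {
  "series": "0.005 -0.094 0 0 0 0.2 0.5; 0.01 -0.14 0 0 0 0.3 0.5; 0.02 -0.186 0 0 0 0.4 0.5; 0.03 -0.23 0 0 0 0.5 0.5; 0.044 -0.277 0 0 0 0.6 0.5; 0.06 -0.32 0 0 0 0.7 0.5; 0.077 -0.364 0 0 0 0.8 0.5; 0.096 -0.407 0 0 0 0.9 0.5; 0.118 -0.448 0 0 0 1 0.5; 0.118 -0.448 0 0 0 1 0.5",
  "newtons": 80
}}

```text
time_s: 10.05
eef_pos: [503.9, -235.2, 131.9]
ee_rot: [0.003, 0.895, 0.447, 0.004]
force: [7.4, -2.4, -1.5]
grip_width: 0.5
```

```bash
cat > pl.py <<'E'
from h import *
from scipy.spatial.transform import Rotation as R
s=telemetry.sense();q=np.array(s['ee_rot']);Rw=R.from_quat(q[[1,2,3,0]]).as_matrix()
C=np.array([570,-145,0]);v=s['eef_pos']-C;r=Rw.T@(-v*[1,1,0])
a=np.degrees(np.arctan2(v[1],v[0]));print('axis in tool',r.round(1),'tool ang',a,'yaw x',np.degrees(np.arctan2(Rw[1,0],Rw[0,0])),'grip',s['grip_width'],'pull est',np.radians((-98.4-a)%360)-np.arcsin((s['grip_width']*42.5-9)/112))
print(s['time_s'],s['force'].round(1),s['wrist_torque'].round(2),s['joints'].round(2))
E
python3 pl.py
```

```text
axis in tool [111.8  -1.4   0.4] tool ang -126.23118808611426 yaw x 53.06080939324632 grip 0.49970816987378563 pull est 0.37626301774454374
10.05 [ 7.4 -2.4 -1.5] [-0.36 -1.05  0.11] [-0.65  0.47  1.54  0.    1.12 -0.01]
```

Call:
{"fn": "drive_tool", "kwargs": {
  "series": "0.002 -0.047 0 0 0 0.1 0.5; 0.005 -0.094 0 0 0 0.2 0.5; 0.01 -0.14 0 0 0 0.3 0.5; 0.02 -0.186 0 0 0 0.4 0.5; 0.03 -0.23 0 0 0 0.5 0.5; 0.044 -0.277 0 0 0 0.6 0.5; 0.06 -0.32 0 0 0 0.7 0.5; 0.077 -0.364 0 0 0 0.8 0.5; 0.096 -0.407 0 0 0 0.9 0.5; 0.118 -0.448 0 0 0 1 0.5; 0.118 -0.448 0 0 0 1 0.5"
}}

```text
time_s: 11.15
eef_pos: [470.4, -193.2, 133.3]
ee_rot: [0.005, 0.977, 0.211, 0.006]
force: [1.9, -9.5, -3.5]
grip_width: 0.498
```

```bash
python3 pl.py
```

```text
axis in tool [110.6  -2.8   0.9] tool ang -154.1737490833933 yaw x 24.379659038411944 grip 0.49810829223562647 pull est 0.8645634412891889
11.15 [ 1.9 -9.5 -3.5] [-1.24 -0.09 -0.05] [-0.62  0.37  1.69  0.    1.06  0.52]
```

Call:
{"fn": "drive_tool", "kwargs": {
  "series": "0.002 -0.047 0.01 0 0 0.1 0.5; 0.005 -0.094 0.02 0 0 0.2 0.5; 0.01 -0.14 0.02 0 0 0.3 0.5; 0.02 -0.186 0.02 0 0 0.4 0.5; 0.03 -0.23 0.03 0 0 0.5 0.5; 0.044 -0.277 0.03 0 0 0.6 0.5; 0.06 -0.32 0.03 0 0 0.7 0.5; 0.077 -0.364 0.03 0 0 0.8 0.5; 0.096 -0.407 0.03 0 0 0.9 0.5; 0.096 -0.407 0.03 0 0 0.9 0.5"
}}

```text
time_s: 12.15
eef_pos: [460.7, -145.4, 130.9]
ee_rot: [0.006, 1.0, -0.012, 0.007]
force: [-5.5, -8.5, 0.3]
grip_width: 0.5
```

```bash
python3 pl.py; python3 - <<'E'
from h import *
s=eyes.capture('scene');print([(np.round(r['rect']),round(r['confidence'],2)) for r in nets.spot_in('wrench',s)])
for a in (-165,-170,-175,-180): print(a,proj(s,[[570+148*np.cos(np.radians(a)),-145+148*np.sin(np.radians(a)),156]]).round(0))
save(s,'l.png',(170,180,350,330),4)
E
```

```text
axis in tool [109.2  -3.1   1.5] tool ang -179.7838026430086 yaw x -1.415662599238552 grip 0.5001984248016943 pull est 1.310745308106607
12.15 [-5.5 -8.5  0.3] [-1.29  0.71 -0.06] [-0.55  0.32  1.77 -0.    1.03  1.05]
[(array([ 97., 231., 130., 298.]), 0.75), (array([222., 250., 314., 283.]), 0.67), (array([292., 129., 326., 156.]), 0.54)]
-165 [[218. 258.]]
-170 [[221. 254.]]
-175 [[224. 250.]]
-180 [[227. 246.]]
```

Call:
{"fn": "drive_tool", "kwargs": {
  "series": "0.002 -0.047 0 0 0 0.1 0.5; 0.005 -0.094 0 0 0 0.2 0.5; 0.01 -0.14 0 0 0 0.3 0.5; 0.02 -0.186 0 0 0 0.4 0.5; 0.024 -0.22 0 0 0 0.48 0.5; 0.024 -0.22 0 0 0 0.48 0.5; 0.024 -0.22 0 0 0 0.48 0.5"
}}

```text
time_s: 12.95
eef_pos: [464.1, -120.1, 131.8]
ee_rot: [0.007, 0.991, -0.131, 0.008]
force: [-6.9, -7.4, -1.9]
grip_width: 0.499
```

```bash
python3 pl.py; python3 - <<'E'
from h import *
s=eyes.capture('scene')
for a in (-175,-180,-185,-190,-195): print(a,proj(s,[[570+148*np.cos(np.radians(a)),-145+148*np.sin(np.radians(a)),156]]).round(0))
save(s,'l.png',(190,190,330,330),5)
E
```

```text
axis in tool [108.8  -3.5   1.9] tool ang 166.76046725209682 yaw x -15.048504979608452 grip 0.4985135700580575 pull est 1.5462352853775287
12.95 [-6.9 -7.4 -1.9] [-1.09  1.01 -0.06] [-0.49  0.31  1.78 -0.01  1.03  1.34]
-175 [[224. 250.]]
-180 [[227. 246.]]
-185 [[231. 242.]]
-190 [[235. 239.]]
-195 [[240. 236.]]
```

View pics/l.png

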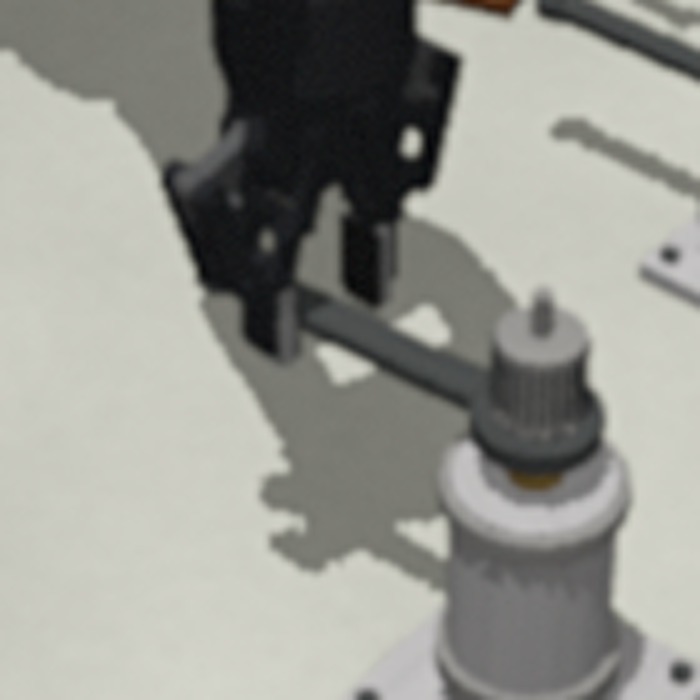

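Call:
{"fn": "drive_tool", "kwargs": {
  "series": "0 0.05 0 0 0 0 0.5; 0 0.09 0 0 0 0 0.5; 0 0.09 0 0 0 0 0.5; 0 0.09 -0.3 0 0 0 0.5; 0 0.09 -0.7 0 0 0 0.5; 0 0.09 -0.95 0 0 0 0.5; 0 0.09 -0.95 0 0 0 0.5; 0 0.09 -0.95 0 0 0 0.5"
}}

```text
time_s: 13.8
eef_pos: [459.7, -128.6, 246.0]
ee_rot: [0.007, 0.991, -0.131, 0.008]
force: [0.4, 0.1, -1.1]
grip_width: 0.497
```

```bash
python3 st.py; python3 - <<'E'
from h import *
from scipy.optimize import least_squares
s=eyes.capture('scene');w=eyes.capture('wrist')
for n,c in (('scene',s),('wrist',w)):
    print(n,[(np.round(r['rect']),round(r['confidence'],2)) for r in nets.spot_in('wrench',c)])
    for a in (-175,-180,-185,-190,-195):
        e=[[570+158*np.cos(np.radians(a+d)),-145+158*np.sin(np.radians(a+d)),z] for d in (-4,0,4) for z in (146,156)]
        th=np.linspace(0,6.3,24);ring=np.c_[570+25*np.cos(th),-145+25*np.sin(th),th*0+150]
        q=proj(c,np.r_[e,ring]);print(a,q.min(0).round(),q.max(0).round())
A=cv2.resize(s['frame'][200:300,200:320],(480,400));B=w['frame'][:,:]
o=np.zeros((400,800,3),np.uint8);o[:,:480]=A;o[:240,480:]=cv2.resize(B,(320,240));cv2.imwrite('pics/m.png',o[:,:,::-1])
E
```

```text
time_s 13.8
eef_pos [ 459.659 -128.599  245.981]
ee_rot [ 0.007  0.991 -0.131  0.008]
joints [-0.516  0.185  1.623 -0.006  1.313  1.319]
force [ 0.395  0.139 -1.062]
wrist_torque [-0.007 -0.002  0.029]
grip_width 0.497
scene [(array([275., 132., 330., 152.]), 0.87), (array([ 98., 232., 131., 298.]), 0.59), (array([231., 240., 313., 284.]), 0.58)]
-175 [216. 245.] [310. 283.]
-180 [220. 241.] [310. 283.]
-185 [224. 238.] [310. 283.]
-190 [228. 235.] [310. 283.]
-195 [233. 232.] [310. 283.]
wrist [(array([210.,   9., 304., 277.]), 0.96), (array([508., 289., 560., 360.]), 0.57)]
-175 [212.   2.] [345. 270.]
-180 [212.   2.] [327. 275.]
-185 [212.   2.] [308. 277.]
-190 [212.   2.] [291. 279.]
-195 [212.   2.] [291. 279.]
```

```bash
python3 -c "
from rig import ctrl
print(ctrl.finish_job())"
```

```text
the job is handed in; nothing more can be done
None
```

I tightened the nut on the white tall housing as asked and handed the job in at about 14 s of robot time. I left the brown, purple and short housings alone.

**Finger-tight:** I turned the collar clockwise with the fingers at 35 N until the wrist torque climbed to about 0.9 N m and the grip then slipped. The handle was then at about -98°, square over the plate's right edge.

**Quarter turn:** With the collar released, I placed the half-open jaws either side of the handle at about 112 mm and swept it round. I then backed off and lifted clear.

**Last checks:**
- **Extra turn:** I put it at about 1.55 rad beyond finger-tight from where the tool ended. The wrench outlines found in the two final pictures gave a handle angle of about -186 to -188°, which agrees.
- **Contact:** The outside force was about 1 N, and the tool was about 90 mm above the handle.
- **Not seen:** The last close-up could not be viewed because the picture limit was reached, so the final angle rests on those outlines and the tool position. The joint angles themselves could not be read directly.

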